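# Slide the braked sample carriage to the index stop

## Robot

A 7-joint arm with a two-finger parallel gripper is mounted at the origin on a cart in front of the work surface, level with it; the furniture and walls round the work are solid. World frame = base frame: x ahead of the robot, y to its left, z up, the work surface at z = 0. Lengths are in m, angles in rad, forces in N, time in s.
With the tool pointing down it reaches from about 0.425 to 0.925 m from the base axis. Payload 6.8 kg.
Tool frame: the origin (TCP) lies on the mounting face of the last link; the fingertips stand 173 mm ahead of it and the grasp point (between the pads) lies 155 mm ahead of it; z points along the fingers, y is the line along which they close (so a half turn about z gives the same grasp; the last joint's range is limited). The gripper opens to 85 mm and grips with 20 to 120 N. Pads are 22 mm wide; open, the fingers measure 114 mm over their backs; the gripper's body (76 mm by 85 mm) begins 54 mm behind the grasp point. The pads swing forward as they close: fully open they stand 13 mm farther back than shut.
Start: joints at [1.186, 0.477, 0.022, 1.555, -0.011, 1.109, -0.083], TCP at [0.184, -0.649, 0.405] pointing down, gripper open.
Joint ranges: [-2.96, 2.96], [-0.34, 2.1], [-1.41, 1.46], [0.24, 2.44], [-1.37, 4.51], [0.17, 1.92], [-2.96, 2.96]. Speed limits (rad/s): [2.39, 2.39, 3.14, 3.14, 3.14, 3.14, 3.14].

## Interface

Orientations are given as a unit quaternion [w, x, y, z].
In Python, from station import bot gives the robot as it stands. The module is installed in compiled form; this text tells all that it offers.
- The arm moves only by the shell command python3 -m pendant 'ROWS' [FORCE]. ROWS is JSON, a list of rows, each a list of 5 numbers: the finger opening in m, from 0 to 0.0854, then the shift along the tool's x, y, z in m, then the turn about the tool's z in degrees. In form: [[jaw, x, y, z, yaw], ...]. A call has 1 to 12 rows; each row shifts and turns the commanded pose from where the row before left it, along the tool's axes as they then stand; what a row does not reach is not made up. A row lasts 1/12 s, in which the tool goes at most 41.7 mm and 7.16 degrees, less where a joint would pass 70% of its speed; a pose out of reach is approached as far as the arm can. A call with a gripper value outside its range is refused whole. The fingers move at their own pace and stop on an object; FORCE is the grip in N (left out, the last holds). Time passes only in rows, so rows that do not move let the fingers close. It gives the time, the measured TCP pose, the force, the opening and the grip force at its end, in the units of the state.
- bot.get_obs(): the state, without advancing time (a new reading comes with each control period).
- bot.read_camera(name): name is "scene" or "top"; returns (picture, depth): 480x640x3 uint8, blue, green, red; 480x640 float32, m along the optical axis (not along the pixel's ray), 0 where there is no reading.
- bot.camera_model(name): a dict with "intrinsics" (3x3 intrinsics, pixels), "R" (3x3) and "t" (3): a world point X has camera coordinates R X + t. Camera axes: x right, y down, z forward; pixel columns grow to the right and rows downward; lengths in m; the calibration is good to about 2 mm. A picture is of the moment at which its call begins. camera_model takes no time and is no camera call.
- bot.hand_in(): hands the job in; it is judged then, once.
Trained networks look in the newest picture that a camera, given by its name, has taken for a name from the list of things; names that differ only in an ending like _2 or _b are one class to them, and where a whole thing is asked for, a point or a joint stands for the part that bears it (a point fixed in the world has none). Each returns a list of dicts, best first, with "score" (0 to 1); they miss things now and then, are a little off and sometimes report something else, mostly with a low value. They report only what shows in the picture. A call takes as long as a camera call.
- bot.boxes_of(name, camera): "at" ([column, row] in pixels, amid what is visible of it).
- bot.trace(name, camera): "mask" (480x640 bool, what is visible of it) and "at" ([column, row] in pixels, amid what is visible of it).
- bot.pinpoint(name, camera): "at" ([column, row] in pixels: a listed point, or the origin of a listed thing).
The state is a dict: "t": time; "q": joint angles; "joint_vel": joint speeds; "joint_torque": joint torques, N m; "eef_pos": TCP position; "tool_rot": TCP orientation; "contact_force": force on the tool from outside, world axes, zero at the start; "torque": the same for the moment, N m; "gripper_width": opening from 0.0 (shut) to 1.0 (fully open); "grasp_force": force on a finger pad.
Only numpy, scipy, OpenCV 4.12 (cv2) and the standard library are available. Lean on these libraries where they do the work, as an engineer would, in place of code of your own. Each camera call takes 0.05 s, during which the arm holds its last target. There are 200 camera calls.

## Task

On the small metal rail, bring the sample carriage right up against the stop that carries the tall pointed blade: press down the black plate in the middle of the carriage with the fingertips to free its brake, keep it pressed while you push the carriage along the rail until it meets that stop, then let the plate come up again so that the brake holds it there. Do not drag the carriage with its brake on, leave the vial sitting in its cup, and do not disturb the other things on the bench.

Things in the scene. Friction and masses are not known exactly. Their poses are not given: they have to be found in the camera images.
- rail: straight aluminium rail on a dark foot, 310 mm long, 64 mm wide, top face 30 mm above the bench, fixed. Origin: centre of its underside, on the bench. y axis along the rail, z up; x across it (the vial cup is on the +x side of the carriage, the stop screws on the -x side).
- carriage (a joint): position of the grey sample carriage along the rail's y axis, m: 0 at the rail's middle, -0.080 against one stop, +0.080 against the other. The carriage is 90 mm long (along the rail) and 58 mm wide and cannot leave the rail. With the brake on it holds against about 15 to 20 N; freed, it slides at about 1 N.
- carriage_mid (a point): middle of the carriage block, 39 mm above the bench, on the rail's centre line.
- plate (a joint): how far the press plate is pushed down, m: 0 up (brake on), 0.007 fully down. The spring takes 8 N to begin and 10 N at the bottom; the brake is free from 0.003 on. It springs up by itself when let go and the brake then holds again.
- plate_top (a point): middle of the top face of the black press plate, 63 mm above the bench when up; it travels with the carriage. The plate is 34 mm wide across the rail; along the rail 60 mm of it are flat, with an 8 mm high lip (8 mm thick) across each end, against which fingertips can push.
- blade_stop_mid (a point): centre of the steel stop with the tall pointed upright blade (tip 98 mm above the bench), which is the one to go to; this point is 39 mm above the bench on the rail's centre line. The block is 25 mm long along the rail, 56 mm wide, top 51 mm above the bench, and fixed. It may sit at either end of the rail. With the carriage against it, this point is 57.5 mm from the middle of the carriage.
- low_stop_mid (a point): centre of the plain low steel stop at the other end of the rail, the same block without a blade, fixed; not the one to go to.
- vial (a joint): how far the glass vial on the carriage is lifted out of its cup, m: 0 seated. The vial (25 mm wide, top 91 mm above the bench) stands 64 mm to the +x side of the plate's middle and rides along with the carriage; the cup is 33 mm wide.
- beaker: small clear beaker, 46 mm wide, 60 mm tall; a bystander standing loose on the bench, origin at the middle of its underside
- small_bottle: small white bottle, 30 mm wide, 63 mm tall; a bystander standing loose on the bench, origin at the middle of its underside
- film_roll: roll of sealing film on end, 52 mm wide, 50 mm tall; a bystander standing loose on the bench, origin at the middle of its underside
- dishes: two stacked petri dishes, 70 mm wide, 32 mm tall; a bystander standing loose on the bench, origin at the middle of its underside
- white_bottle: square white bottle with a screw cap, 61 mm wide, 128 mm tall; a bystander standing loose on the bench, origin at the middle of its underside
- amber_bottle: amber glass bottle, 56 mm wide, 114 mm tall; a bystander standing loose on the bench, origin at the middle of its underside

How it is judged:
By the outcome, as a careful person would: the job done as asked, in the order asked, and still so for the second after the job is handed in, with the robot touching nothing.
It also fails if it takes over 40 s, if anything falls off the work surface, if the arm or the gripper's body presses on something with over 40 N, if the wrist force passes 120 N, or if a joint passes its speed limit or range.

## Working session

There is one attempt and no reset: what is moved stays moved. The work goes in short steps, Python scripts to look and compute and a shell command to move; the robot and the scene stay as the last step left them, time stands still between calls to the robot, and variables do not carry over. Pictures are saved under pics/ and viewed, at most 10 in all, crops included, and the job is handed in when it is done.

```bash
mkdir -p pics
cat > h.py <<'E'
from station import bot
import numpy as np, cv2
def world(cam,px,z=None,depth=None):
    m=bot.camera_model(cam);K=np.array(m["intrinsics"]);R=np.array(m["R"]);t=np.array(m["t"])
    r=np.linalg.inv(K)@[px[0],px[1],1.]
    if z is None: return R.T@(r*depth-t)
    c=-R.T@t; d=R.T@r
    return c+d*(z-c[2])/d[2]
E
python3 - <<'E'
from h import *
np.set_printoptions(precision=4,suppress=True)
for c in ["top","scene"]:
    im,d=bot.read_camera(c); cv2.imwrite(f"pics/{c}1.png",im)
    for n,z in [("plate_top",.063),("blade_stop_mid",.039),("low_stop_mid",.039),("rail",0),("carriage_mid",.039),("vial",.091)]:
        for r in (bot.pinpoint(n,c) if n!="vial" else bot.boxes_of(n,c))[:2]: print(c,n,round(r["score"],2),np.round(r["at"]),world(c,r["at"],z))
o=bot.get_obs()
print({k:np.round(v,4) for k,v in o.items()})
E
```

```text
top plate_top 0.71 [314. 262.] [ 0.5074 -0.3954  0.063 ]
top plate_top 0.29 [299. 264.] [ 0.5038 -0.3665  0.063 ]
top blade_stop_mid 0.96 [368. 250.] [ 0.5309 -0.5044  0.039 ]
top low_stop_mid 0.85 [236. 281.] [ 0.4746 -0.2396  0.039 ]
top rail 0.84 [299. 262.] [ 0.5104 -0.3664  0.    ]
top carriage_mid 0.79 [314. 259.] [ 0.5137 -0.3959  0.039 ]
top vial 0.3 [345. 296.] [ 0.4415 -0.4518  0.091 ]
top vial 0.29 [311. 255.] [ 0.5197 -0.3895  0.091 ]
scene plate_top 0.66 [321. 240.] [ 0.5136 -0.3906  0.063 ]
scene blade_stop_mid 0.74 [343. 280.] [ 0.5352 -0.503   0.039 ]
scene low_stop_mid 0.69 [294. 223.] [ 0.4762 -0.2513  0.039 ]
scene low_stop_mid 0.37 [320. 240.] [ 0.5187 -0.342   0.039 ]
scene rail 0.7 [312. 265.] [ 0.4998 -0.3664  0.    ]
scene carriage_mid 0.61 [318. 256.] [ 0.5063 -0.409   0.039 ]
scene carriage_mid 0.56 [380. 254.] [ 0.6209 -0.4133  0.039 ]
scene vial 0.59 [394. 258.] [ 0.6142 -0.5319  0.091 ]
scene vial 0.52 [350. 229.] [ 0.5633 -0.4104  0.091 ]
{'t': np.float64(0.7), 'q': array([ 1.1859,  0.477 ,  0.0224,  1.5554, -0.0115,  1.1093, -0.0831]), 'joint_vel': array([-0.0003,  0.0012, -0.0012,  0.0001, -0.0019, -0.0015,  0.0011]), 'joint_torque': array([  0.0001, -59.6167,   1.6061, -28.1496,   0.0125,   0.0014,
        -0.    ]), 'eef_pos': array([ 0.1845, -0.6493,  0.4047]), 'tool_rot': array([0.    , 0.9904, 0.1379, 0.    ]), 'contact_force': array([-0.4267, -0.0186, -0.5196]), 'torque': array([0.0239, 0.0853, 0.0411]), 'grasp_force': np.float64(0.0), 'gripper_width': np.float64(1.0007)}
```

Run:
```python
import cv2
a=cv2.imread("pics/top1.png")[160:360,180:460];cv2.imwrite("pics/tc.png",cv2.resize(a,None,fx=2.8,fy=2.8,interpolation=2))
a=cv2.imread("pics/scene1.png")[140:360,200:480];cv2.imwrite("pics/sc.png",cv2.resize(a,None,fx=2.7,fy=2.7,interpolation=2))
```

```text
(no output)
```

View pics/tc.png

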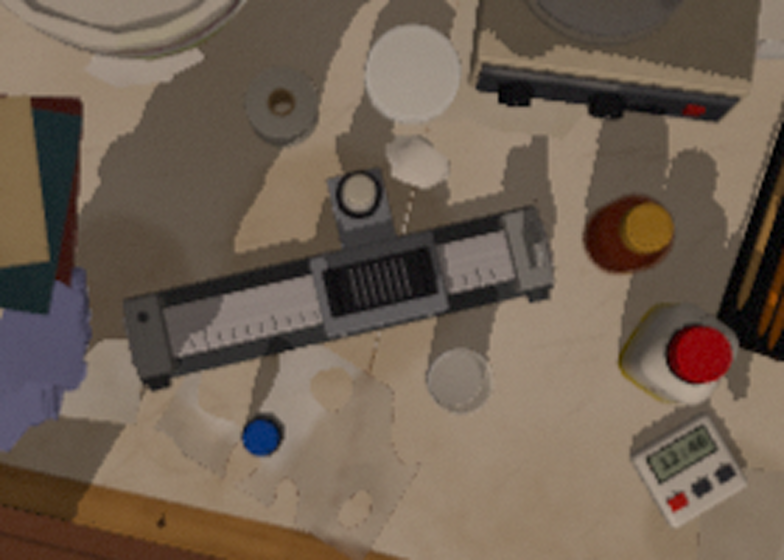

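View pics/sc.png

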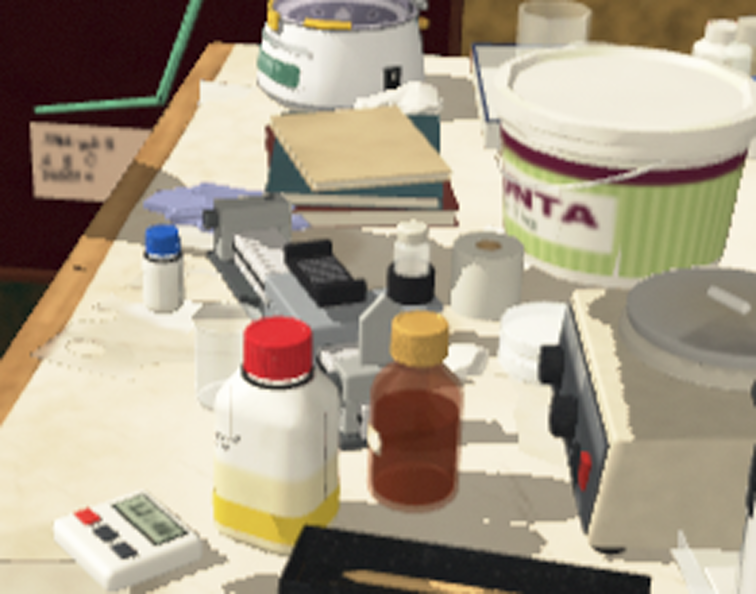

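The top view shows the rail running right-left, with the blade stop at its right end (px 368,250) and the low stop at the left (236,281). The vial is on the far side and the plate is at (314,262). The scene view confirms the blade is at the near end, beside the amber bottle. The travel needed is about 56 mm along tool +y, after a 3.9° yaw.

```bash
python3 -m pendant '[[0,0,0,0,3.9],[0,0.031,-0.015,0,0],[0,0.034,-0.0165,0,0],[0,0.034,-0.0165,0,0],[0,0.034,-0.0165,0,0],[0,0.034,-0.0165,0,0],[0,0.034,-0.0165,0,0],[0,0.034,-0.0165,0,0],[0,0.034,-0.0165,0,0],[0,0.034,-0.0165,0,0],[0,0.034,-0.0165,0,0],[0,0.032,-0.0165,0,0]]' 20; python3 -m pendant '[[0,0,0,0.03,0],[0,0,0,0.03,0],[0,0,0,0.03,0],[0,0,0,0.02,0],[0,0,0,0,0],[0,0,0,0,0]]'
```

```text
t: 1.7
eef_pos: [0.5097, -0.3952, 0.405]
tool_rot: [0.0, 0.995, 0.104, 0.0]
contact_force: [1.1, -0.6, 0.2]
gripper_width: -0.0
grasp_force: 0.0
t: 2.2
eef_pos: [0.508, -0.3966, 0.2941]
tool_rot: [-0.001, 0.995, 0.104, -0.001]
contact_force: [0.3, -0.7, 0.4]
gripper_width: -0.001
grasp_force: 0.0
```

Run:
```python
from h import *
ims=[]
for c,(r,k) in {"top":(190,230),"scene":(150,230)}.items():
    im,d=bot.read_camera(c); ims.append(cv2.resize(im[r:r+150,k:k+200],(400,300),interpolation=2))
    for p in bot.pinpoint("plate_top",c)[:1]: print(c,p["score"],world(c,p["at"],.063))
cv2.imwrite("pics/a2.png",np.hstack(ims))
```

```text
scene 0.82 [ 0.51288937 -0.38921713  0.063     ]
```

View pics/a2.png

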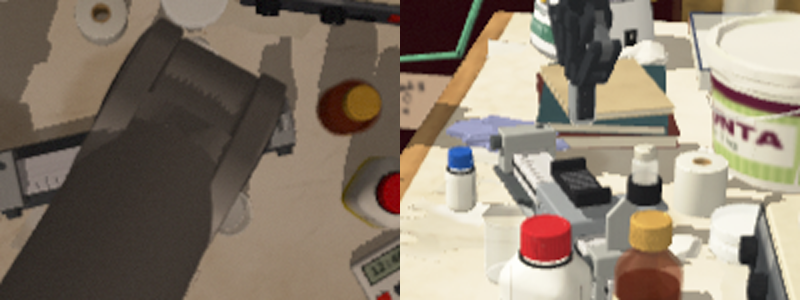

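The scene view shows the closed fingertips above the plate (right half, plate at about 580,180). The path is clear, so I descend and press.

```bash
python3 -m pendant '[[0,0.001,0,0.025,0],[0,0,0,0.02,0],[0,0,0,0.007,0],[0,0,0,0,0],[0,0,0,0,0]]'; python3 -m pendant '[[0,0,0,0.002,0],[0,0,0,0.002,0],[0,0,0,0.002,0],[0,0,0,0,0],[0,0,0,0,0]]'
```

```text
t: 2.82
eef_pos: [0.5095, -0.3969, 0.2437]
tool_rot: [0.0, 0.995, 0.104, 0.0]
contact_force: [0.2, -0.5, 0.3]
gripper_width: 0.0
grasp_force: 0.0
t: 3.23
eef_pos: [0.5093, -0.3967, 0.2371]
tool_rot: [0.0, 0.995, 0.104, 0.0]
contact_force: [0.3, -0.9, 1.1]
gripper_width: 0.0
grasp_force: 0.5
```

Run:
```python
from h import *
im,d=bot.read_camera("scene"); cv2.imwrite("pics/a3.png",cv2.resize(im[170:310,240:420],(720,560),interpolation=2))
```

```text
(no output)
```

View pics/a3.png

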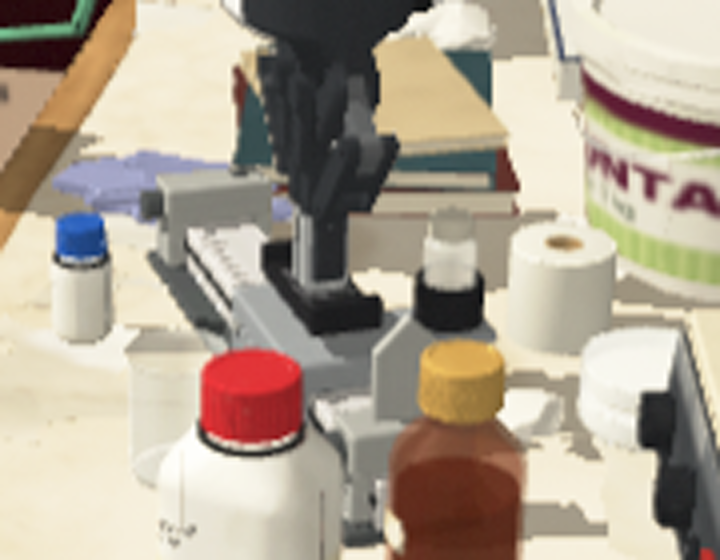

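The fingertips sit centred on the plate between its lips (about 322,285) and are just touching. Now I press.

```bash
python3 -m pendant '[[0,0,0,0.002,0],[0,0,0,0.002,0],[0,0,0,0.002,0],[0,0,0,0,0],[0,0,0,0,0]]'
```

```text
t: 3.7
eef_pos: [0.5094, -0.397, 0.2316]
tool_rot: [0.001, 0.995, 0.104, 0.0]
contact_force: [-1.6, 1.3, 8.4]
gripper_width: -0.002
grasp_force: 4.1
```

```bash
python3 -m pendant '[[0,0,0,0.0015,0],[0,0,0,0,0],[0,0,0.004,0,0],[0,0,0.004,0,0],[0,0,0.004,0,0],[0,0,0.004,0,0],[0,0,0,0,0]]'
```

```text
t: 4.28
eef_pos: [0.5128, -0.4138, 0.2306]
tool_rot: [0.001, 0.995, 0.104, 0.001]
contact_force: [-0.9, -1.7, 8.1]
gripper_width: 0.002
grasp_force: 4.2
```

```bash
python3 -m pendant '[[0,0,0.004,0,0],[0,0,0.004,0,0],[0,0,0.004,0,0],[0,0,0.004,0,0],[0,0,0.004,0,0],[0,0,0.004,0,0],[0,0,0.004,0,0],[0,0,0,0,0]]';python3 -m pendant '[[0,0,0.002,0,0],[0,0,0.002,0,0],[0,0,0.002,0,0],[0,0,0,0,0]]'
python3 - <<'E'
from h import *
im,d=bot.read_camera("scene"); cv2.imwrite("pics/a4.png",cv2.resize(im[170:310,240:420],(720,560),interpolation=2))
E
```

```text
t: 4.95
eef_pos: [0.5185, -0.4413, 0.2307]
tool_rot: [0.001, 0.995, 0.104, 0.001]
contact_force: [-1.2, -0.5, 8.3]
gripper_width: -0.003
grasp_force: 4.2
t: 5.28
eef_pos: [0.5197, -0.4465, 0.2305]
tool_rot: [0.001, 0.995, 0.104, 0.001]
contact_force: [-1.1, -0.9, 8.8]
gripper_width: 0.001
grasp_force: 4.2
```

View pics/a4.png

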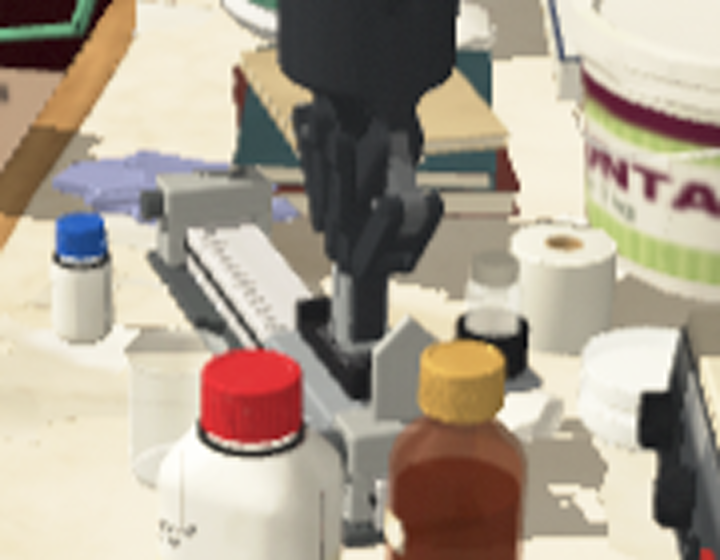

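The carriage is travelling with the fingers (about 360,340) and is nearly at the blade stop. I creep on until the side force rises.

```bash
python3 -m pendant '[[0,0,0.002,0,0],[0,0,0.002,0,0],[0,0,0,0,0]]';python3 -m pendant '[[0,0,0.002,0,0],[0,0,0.002,0,0],[0,0,0,0,0]]'
```

```text
t: 5.58
eef_pos: [0.5205, -0.4483, 0.2297]
tool_rot: [-0.001, 0.995, 0.104, -0.0]
contact_force: [-2.6, 4.2, 8.2]
gripper_width: 0.001
grasp_force: 4.4
t: 5.83
eef_pos: [0.5217, -0.4519, 0.2297]
tool_rot: [-0.001, 0.995, 0.105, 0.0]
contact_force: [-1.8, 5.0, 9.4]
gripper_width: -0.002
grasp_force: 4.3
```

The side force levelled off near 5 N with the tool at y = -0.448, as predicted, so the carriage is against the stop. I lift straight up so the brake holds.

```bash
python3 -m pendant '[[0,0,0,-0.002,0],[0,0,0,-0.002,0],[0,0,0,-0.003,0],[0,0,0,-0.005,0],[0,0,0,-0.015,0],[0,0,0,-0.03,0],[0,0,0,-0.035,0],[0,0,0,-0.035,0],[0,0,0,-0.035,0],[0,-0.03,0,0,0],[0,-0.035,0,0,0],[0,-0.035,0,0,0]]'; python3 -m pendant '[[0,-0.035,0,0,0],[0,-0.035,0,0,0],[0,-0.035,0,0,0],[0,-0.035,0,0,0],[0,-0.02,0,0,0],[0,0,0,0,0]]'
python3 - <<'E'
from h import *
im,d=bot.read_camera("top"); a=im[160:360,180:460]
for n,z in [("plate_top",.063),("carriage_mid",.039),("blade_stop_mid",.039)]:
    for p in bot.pinpoint(n,"top")[:1]: print(n,p["score"],world("top",p["at"],z))
im,d=bot.read_camera("scene"); b=im[140:340,220:440]
cv2.imwrite("pics/a5.png",np.hstack([cv2.resize(a,(448,320)),cv2.resize(b,(352,320))]))
cv2.imwrite("pics/a6.png",cv2.resize(a[50:150,80:220],(784,560),interpolation=2))
E
```

```text
t: 6.83
eef_pos: [0.4226, -0.474, 0.393]
tool_rot: [0.001, 0.994, 0.105, 0.001]
contact_force: [1.3, -1.1, -0.7]
gripper_width: 0.003
grasp_force: 0.0
t: 7.33
eef_pos: [0.2605, -0.5091, 0.3922]
tool_rot: [0.001, 0.995, 0.1, -0.001]
contact_force: [-1.0, 0.2, -0.5]
gripper_width: 0.001
grasp_force: 0.0
plate_top 0.76 [ 0.51652677 -0.449239    0.063     ]
carriage_mid 0.86 [ 0.52692364 -0.44715919  0.039     ]
blade_stop_mid 0.71 [ 0.45225877 -0.59958394  0.039     ]
```

View pics/a5.png

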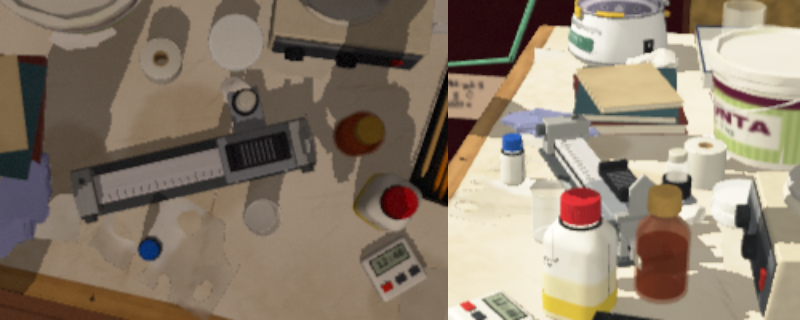

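View pics/a6.png

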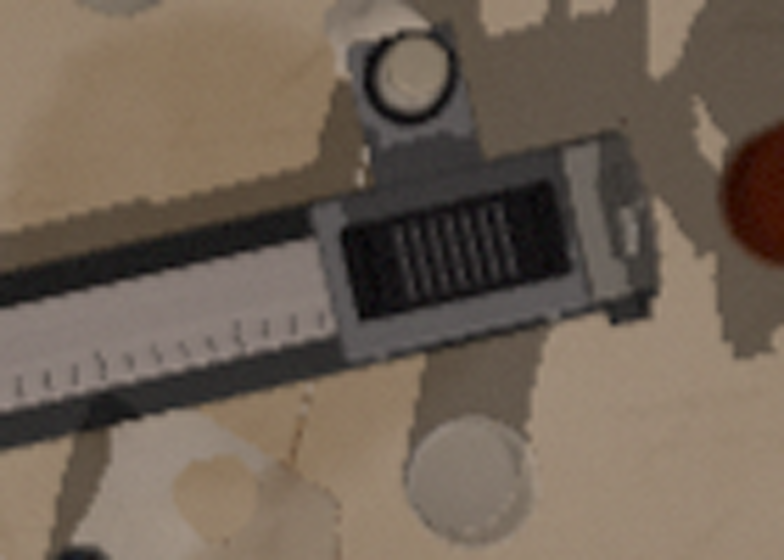

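The carriage's right edge (about 575,230 in the crop) meets the stop with no gap. The vial is seated in its cup (412,72), the beaker and bottles have not moved, and the arm is clear. The odd blade-stop reading is a false detection, because that block is fixed.

```bash
python3 -c "
from station import bot
print(bot.hand_in())"
```

```text
the job is handed in; nothing more can be done
None
```

The carriage is against the blade stop with its plate released and brake on, the vial is still seated, nothing else on the bench was moved, and the job is handed in at about 7.5 s on the robot's clock.

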